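Shut the contact-test fixture on a handset shell

ROBOT

A 6-joint arm with a two-finger parallel gripper is mounted at the origin on the work surface. World frame = base frame: x ahead of the robot, y to its left, z up, the work surface at z = 0. Lengths are in m, angles in rad, forces in N, time in s.
With the tool pointing down it reaches from about 0.425 to 0.95 m from the base axis. Payload 3.5 kg.
Tool frame: the origin (TCP) lies midway between the tips of the shut fingers; the grasp point (between the pads) lies 19 mm behind it; x points along the fingers, y is the direction in which the jaws open and shut, and the axes are right-handed (so a half turn about x gives the same grasp; the last joint's range is limited). The gripper opens to 85 mm and grips with 20 to 120 N. Pads are 22 mm wide; open, the fingers measure 114 mm over their backs; the gripper's body (76 mm by 85 mm) begins 54 mm behind the grasp point. The pads swing forward as they close: fully open they stand 13 mm farther back than shut.
Start: joints at [1.127, 0.286, 1.577, -0, 1.279, -0.15], TCP at [0.195, 0.646, 0.231] pointing down, gripper open.
Joint ranges: [-2.77, 2.77], [-0.9, 2.22], [0.21, 2.48], [-1.53, 4.67], [0.24, 2.81], [-2.84, 2.84]. Speed limits (rad/s): [2.79, 2.79, 3.14, 3.14, 3.14, 3.14].

INTERFACE

Orientations are given as a unit quaternion [x, y, z, w].
In Python, from plant import ctrl, vision gives the robot as it stands. The module is installed in compiled form; this text tells all that it offers.
- The arm moves only by the tool play_rows, never from a script. Its arguments are lists of equal length, an entry for each row: "claw": the closure in counts, from 0 (fully open) to 255 (shut); "travel": the shift along the tool's x, y, z in m, a list of three; "dr": the turn, a rotation vector about the tool's x, y, z in rad, a list of three. In form: {"claw": [claw, ...], "travel": [[tx, ty, tz], ...], "dr": [[wx, wy, wz], ...]}. A call has 1 to 20 rows; each row is the pose to reach, as a shift and turn from the pose measured when the call began, along the tool's axes at that moment; what a row does not reach only later rows make up. A row lasts 1/10 s, in which the tool goes at most 50 mm and 8.59 degrees, less where a joint would pass 70% of its speed; a pose out of reach is approached as far as the arm can. A call with a gripper value outside its range is refused whole. The fingers move at their own pace and stop on an object; "force" is the grip in N (left out, the last holds). Time passes only in rows, so rows that repeat a pose let the fingers close. It gives the time, the measured TCP pose, the force and the opening at its end, in the units of the state.
- ctrl.get_state(): the state, without advancing time (a new reading comes with each control period).
- vision.read_camera(name): name is "scene" or "side" or "wrist"; returns a dict with "img" (400x640x3 uint8, red, green, blue), "range_z" (400x640 float32, m along the optical axis (not along the pixel's ray), 0 where there is no reading), "K" (3x3 intrinsics, pixels), "distortion" ([k1, k2, p1, p2, k3] as OpenCV has them; the pictures are not rectified), "world_to_cam" (4x4, takes a point from world to camera coordinates). Camera axes: x right, y up, looking along -z (the intrinsics and any distortion apply to the point x, -y, -z); pixel columns grow to the right and rows downward; lengths in m; the calibration is good to about 2 mm. A picture is of the moment at which its call begins.
- ctrl.sign_off(): hands the job in, once; it reports no verdict.
The state is a dict: "time": time; "qpos": joint angles; "dq": joint speeds; "joint_efforts": joint torques, N m; "eef_pos": TCP position; "tcp_rot": TCP orientation; "contact_force": force on the tool from outside, world axes, zero at the start; "wrist_torque": the same for the moment, N m; "opening": opening from 0.0 (shut) to 1.0 (fully open).
Only numpy, scipy, OpenCV 4.12 (cv2) and the standard library are available. Lean on these libraries where they do the work, as an engineer would, in place of code of your own. Each camera call takes 0.05 s, during which the arm holds its last target.

TASK

A white handset shell lies in the nest of the grey bench test fixture, ready to be tested. Using only the fingertips, pushing and never gripping, fold the upright orange hold-down flap down flat onto the shell, then swing the green hinged cover over it until it is fully shut, bringing it down under control and not slamming it. Leave the shell in its nest and everything that stands around the fixture where it is, and finish clear of it all.

Things in the scene. Friction and masses are not known exactly. Their poses are not given: they have to be found in the camera images.
- tester: Test fixture, fixed to the bench: grey cabinet 240 (its x) x 200 (its y) x 60 mm high, aluminium deck. Origin: centre of its underside, on the bench. x runs along both hinges, y points to the cover's hinge side (the robot's left, turned up to 0.5 rad), z up. A black nest (165 x 51 mm, up to z = 78) in the deck's middle holds the handset shell; flap pillars at x = +-64, y = -50, up to z = 101.
- flap (a joint): Angle of the orange hold-down flap, rad. 0: flat on the handset shell, its pads resting on it; 1.57: upright. Starts at 1.6 to 1.85, leaning outward (to the fixture's -y); stop at 1.9. Friction hinge (0.06 N m): it stays where it is left; 1 to 2 N near the edge moves it. Raised, it blocks the cover.
- flap_hinge (a point): Middle of the flap's hinge axis: at x = 0, y = -50, z = 95 mm in the fixture's frame, axes as the fixture's. The folded flap extends from here to +y.
- flap_edge (a point): Middle of the flap's free edge, 80 mm from its hinge axis. Plate 6 mm thick (the axis lies in its mid-plane, as does this point), 110 mm along the hinge, reaching 66 mm out, then a finger tab 34 mm wide to 80 mm. Axes: y from hinge to free edge, x along the hinge, z the normal of the face that is up when folded; raised, that face looks away from the nest and is the one to push.
- cover (a joint): Angle of the green cover, rad. 0: fully shut on the deck. Starts wide open at 1.75 to 2.0, leaning back past upright; stop at 2.15. Stiff friction hinge (0.75 N m), cover about 0.4 kg: it stays at any angle, does not fall, and has to be pushed all the way, with up to about 5 N near its free edge.
- cover_hinge (a point): Middle of the cover's hinge axis: at x = 0, y = +100, z = 60 mm in the fixture's frame, axes as the fixture's. The shut cover extends from here 200 mm to -y.
- cover_edge (a point): Middle of the cover's free edge on its outer (top) face. The cover is a hood open below, 240 mm along the hinge, 200 wide, 52 high (outer face 52 mm off the hinge axis), panel 4 and walls 3 mm, with a smoked window and a black pull lip (70 mm long, 12 out) low on its free side. Axes: y along the outer face from free edge to hinge, z its outward normal (the face to push), x along the hinge.
- handset_center (a point): Centre of the loose white handset shell (150 x 36 x 22 mm, 60 g) lying in the nest along the fixture's x, its top at z = 88 mm. It must stay there.
- spare_center (a point): Centre of another loose white handset shell, 150 x 36 x 22 mm, lying on the bench beside the fixture. Leave it.
- tub_center (a point): Centre of a loose blue open tub of contact clips, 110 x 80 x 42 mm, beside the fixture. Leave it.
- cutters_center (a point): Middle of loose side cutters with black and red grips, 130 x 50 x 12 mm, lying on the bench beside the fixture. Leave them.
- bottle_center (a point): Centre of a small upright white bottle with a red cap, 42 mm across and 105 mm high, beside the fixture. Leave it.

How it is judged:
By the outcome, as a careful person would: the job done as asked, in the order asked, and still so for the second after the job is handed in, with the robot touching nothing.
It also fails if it takes over 58 s, if anything falls off the work surface, if the arm or the gripper's body presses on something with over 40 N, if the wrist force passes 120 N, or if a joint passes its speed limit or range.

## Working session

There is one attempt and no reset: what is moved stays moved. The work goes in short steps, Python scripts to look and compute and a tool call to move; the robot and the scene stay as the last step left them, time stands still between calls to the robot, and variables do not carry over. Pictures are saved under pics/ and viewed, and the job is handed in when it is done.

Besides the shell and the picture viewer there is one more tool, called by a JSON object that holds its "op" and its "data". play_rows: Moves the arm, as the interface text tells. Its arguments: {"type":"object","properties":{"claw":{"type":"array","items":{"type":"number"}},"travel":{"type":"array","items":{"type":"array","items":{"type":"number"}}},"dr":{"type":"array","items":{"type":"array","items":{"type":"number"}}},"force":{"type":"number"}},"required":["claw","travel","dr"]}

```bash
mkdir -p pics; ls; cat > h.py <<'E'
import numpy as np, cv2
from plant import ctrl, vision
from scipy.spatial.transform import Rotation as R
def cam(n):
    d=vision.read_camera(n); return d
def save(d,f,crop=None,s=1):
    im=d["img"][:,:,::-1]
    if crop: im=im[crop[1]:crop[3],crop[0]:crop[2]]
    if s!=1: im=cv2.resize(im,None,fx=s,fy=s,interpolation=cv2.INTER_CUBIC)
    cv2.imwrite(f,im)
def dep(d,px):
    # pixels -> world using depth
    px=np.array(px,float).reshape(-1,2); out=[]
    un=cv2.undistortPoints(px.reshape(-1,1,2),np.array(d["K"],float),np.array(d["distortion"],float)).reshape(-1,2)
    Ti=np.linalg.inv(d["world_to_cam"])
    for (u,v),(a,b) in zip(px,un):
        z=d["range_z"][int(round(v)),int(round(u))]
        out.append((Ti@[a*z,-b*z,-z,1])[:3])
    return np.array(out)
def allpts(d):
    v,u=np.mgrid[0:400,0:640]
    px=np.stack([u,v],-1).reshape(-1,1,2).astype(float)
    un=cv2.undistortPoints(px,np.array(d["K"],float),np.array(d["distortion"],float)).reshape(-1,2)
    z=d["range_z"].reshape(-1).astype(float)
    P=np.c_[un[:,0]*z,-un[:,1]*z,-z,np.ones_like(z)]@np.linalg.inv(d["world_to_cam"]).T
    P=P[:,:3]; P[z==0]=np.nan
    return P.reshape(400,640,3)
def proj(d,W):
    W=np.atleast_2d(W); C=(np.c_[W,np.ones(len(W))]@np.array(d["world_to_cam"]).T)[:,:3]
    C=C*[1,-1,-1]
    p,_=cv2.projectPoints(C,np.zeros(3),np.zeros(3),np.array(d["K"],float),np.array(d["distortion"],float))
    return p.reshape(-1,2)
E
python3 - <<'E'
from h import *
import pickle
s=ctrl.get_state(); print({k:np.round(v,3) for k,v in s.items()})
D={}
for n in ["scene","side","wrist"]:
    d=cam(n); save(d,f"pics/{n}0.png"); D[n]=d
    print(n, np.linalg.inv(d["world_to_cam"]).round(3)[:3].tolist())
pickle.dump(D,open("d0.pkl","wb"))
E
```

```text
pics
{'time': np.float64(0.0), 'qpos': array([ 1.127,  0.287,  1.578,  0.   ,  1.279, -0.15 ]), 'dq': array([-0.002, -0.001,  0.001,  0.002, -0.001, -0.   ]), 'joint_efforts': array([ 0.0000e+00, -4.0598e+01, -2.9263e+01, -0.0000e+00,  6.0000e-03,
       -0.0000e+00]), 'eef_pos': array([0.195, 0.645, 0.23 ]), 'tcp_rot': array([ 0.103,  0.7  , -0.104,  0.699]), 'contact_force': array([-1.328,  0.305, -0.229]), 'wrist_torque': array([ 0.009, -0.023,  0.032]), 'opening': np.float64(1.003)}
scene [[-0.656, -0.596, 0.463, 1.067], [0.754, -0.519, 0.402, 0.44], [0.001, 0.613, 0.79, 0.997]]
side [[0.975, 0.133, -0.177, 0.316], [-0.221, 0.538, -0.814, -0.993], [-0.013, 0.833, 0.554, 0.749]]
wrist [[0.29, -0.916, -0.278, 0.124], [0.957, 0.277, 0.085, 0.667], [-0.001, -0.291, 0.957, 0.372]]
```

View pics/scene0.png

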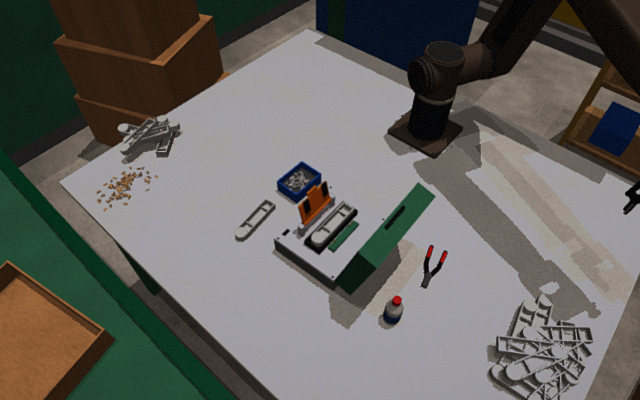

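View pics/side0.png

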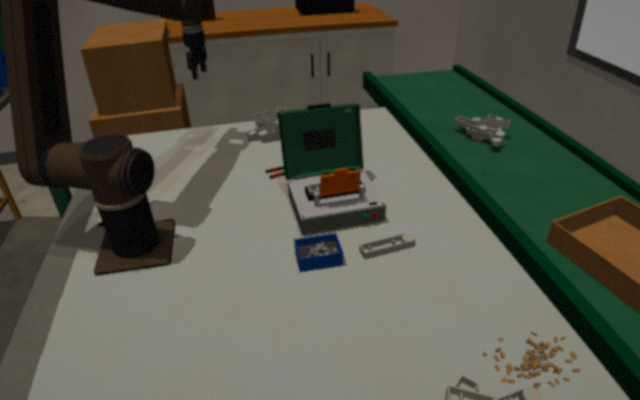

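View pics/wrist0.png

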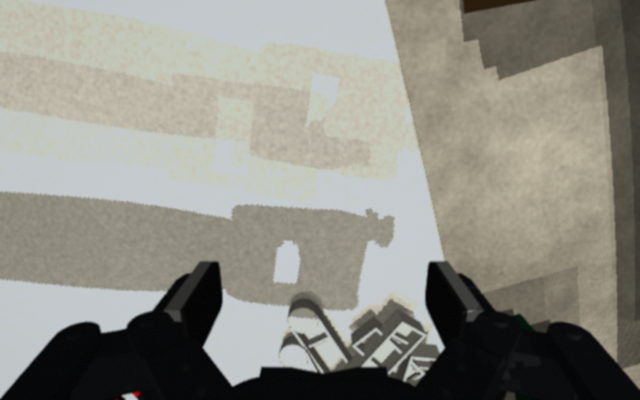

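```bash
python3 - <<'E'
from h import *
import pickle
D=pickle.load(open("d0.pkl","rb"))
save(D["scene"],"pics/scene0c.png",(225,145,465,335),3.3)
save(D["side"],"pics/side0c.png",(255,90,425,275),3.2)
d=D["scene"];P=allpts(d)
im=d["img"].astype(int);r,g,b=im[...,0],im[...,1],im[...,2]
hsv=cv2.cvtColor(d["img"],cv2.COLOR_RGB2HSV)
reg=np.zeros((400,640),bool);reg[145:335,225:465]=1
for n,lo,hi in [("green",(55,90,20),(95,255,255)),("orange",(5,150,80),(20,255,255)),("blue",(105,120,30),(130,255,255))]:
    m=(cv2.inRange(hsv,lo,hi)>0)&reg&~np.isnan(P[...,0])
    q=P[m];print(n,len(q),q.min(0).round(3),q.max(0).round(3),np.median(q,0).round(3))
d=D["side"];P=allpts(d)
hsv=cv2.cvtColor(d["img"],cv2.COLOR_RGB2HSV)
reg=np.zeros((400,640),bool);reg[90:275,255:425]=1
for n,lo,hi in [("green",(55,90,20),(95,255,255)),("orange",(5,150,80),(20,255,255)),("blue",(105,120,30),(130,255,255))]:
    m=(cv2.inRange(hsv,lo,hi)>0)&reg&~np.isnan(P[...,0])
    q=P[m];print(n,len(q),q.min(0).round(3),q.max(0).round(3),np.median(q,0).round(3))
E
```

```text
green 2976 [0.429 0.074 0.001] [0.671 0.25  0.268] [0.594 0.217 0.246]
orange 539 [ 0.44  -0.118  0.008] [0.611 0.003 0.178] [ 0.559 -0.009  0.127]
blue 668 [ 0.407 -0.196  0.   ] [0.653 0.321 0.055] [ 0.492 -0.135  0.032]
green 5704 [ 0.429 -0.064 -0.098] [1.251 1.216 0.254] [0.596 0.221 0.106]
orange 218 [ 0.505 -0.031  0.056] [0.61  0.177 0.175] [ 0.557 -0.022  0.156]
blue 887 [ 0.411 -0.201  0.   ] [ 0.519 -0.116  0.045] [ 0.463 -0.195  0.027]
```

View pics/scene0c.png

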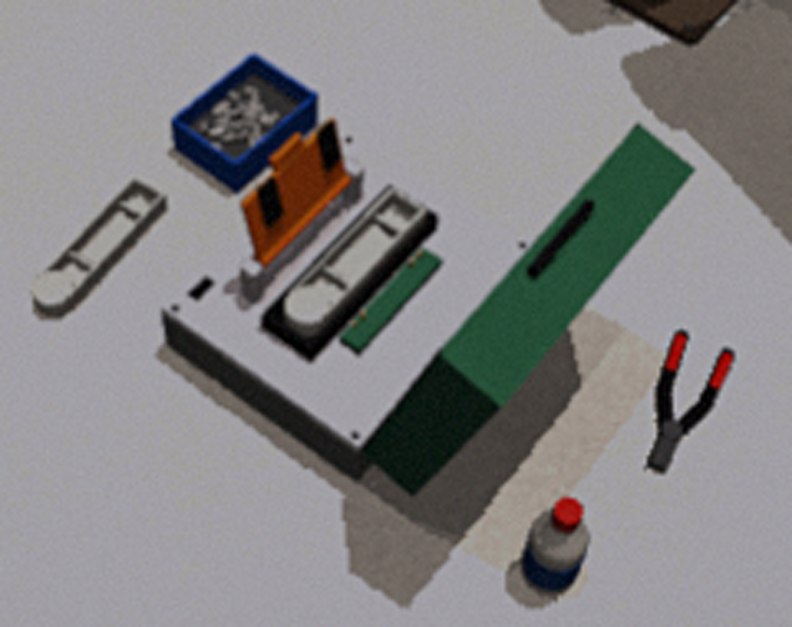

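View pics/side0c.png

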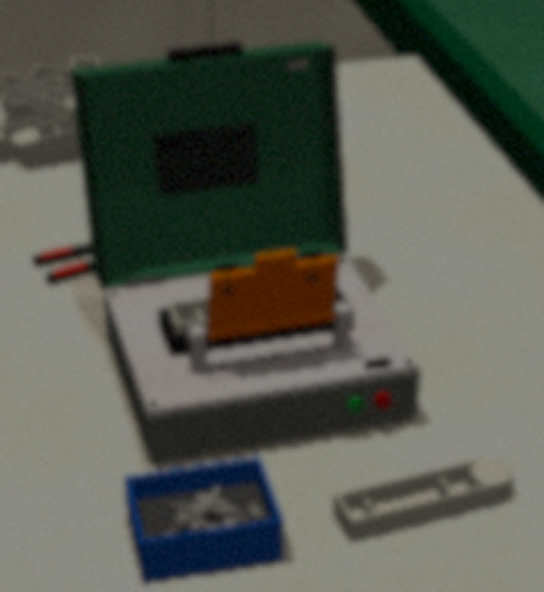

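```bash
python3 - <<'E'
from h import *
import pickle
D=pickle.load(open("d0.pkl","rb"))
Q=[]
for n in ["scene","side"]:
    P=allpts(D[n]).reshape(-1,3)
    m=(abs(P[:,2]-.06)<.006)&(P[:,0]>.35)&(P[:,0]<.8)&(P[:,1]>-.2)&(P[:,1]<.25)
    q=P[m]
    print(n,len(q),np.median(q[:,2]))
    # remove tub: 
    im=np.zeros((450,450),np.uint8); ij=((q[:,:2]-[.35,-.2])/.001).astype(int); im[ij[:,1],ij[:,0]]=255
    im=cv2.morphologyEx(im,cv2.MORPH_CLOSE,np.ones((7,7)));im=cv2.morphologyEx(im,cv2.MORPH_OPEN,np.ones((5,5)))
    c=max(cv2.findContours(im,0,1)[0],key=cv2.contourArea)
    r=cv2.minAreaRect(c); print(r, cv2.boxPoints(r)*.001+[.35,-.2])
    cv2.imwrite(f"pics/deck_{n}.png",im[::-1])
print(dep(D["scene"],[(275.5,239.5),(334,282)]))
E
```

```text
scene 3369 0.06265335107970005
((203.38784790039062, 244.59161376953125), (240.7076416015625, 197.26629638671875), 1.6723943948745728) [[ 0.43020672  0.13967027]
 [ 0.43596386 -0.05751198]
 [ 0.67656899 -0.05048702]
 [ 0.67081184  0.14669524]]
side 2674 0.060287484394841995
((204.7789306640625, 244.9014129638672), (236.72872924804688, 210.24610900878906), 2.075026273727417) [[ 0.43268588  0.14566981]
 [ 0.44029849 -0.06443846]
 [ 0.67687199 -0.05586697]
 [ 0.66925938  0.15424128]]
[[ 0.67353455 -0.04633345  0.05580359]
 [ 0.66694174  0.14769015  0.05263052]]
```

```bash
cat >> h.py <<'E'
C0=np.array([.554,.0455,0]); YAW=0.032
def F2W(p,c=None,yaw=None):
    p=np.atleast_2d(p); c=C0 if c is None else c; yaw=YAW if yaw is None else yaw
    return p@R.from_euler('z',yaw).as_matrix().T+c
def W2F(p): return (np.atleast_2d(p)-C0)@R.from_euler('z',YAW).as_matrix()
def cov(x,a,h,th):  # a: distance from hinge axis toward free side, h: height off axis; th angle
    # shut: y=100-a, z=60+h. opening rotates about x so free edge rises
    return np.array([x,.1-(a*np.cos(th)-h*np.sin(th))-0, .06+a*np.sin(th)+h*np.cos(th)])
def flp(x,a,h,th):
    return np.array([x,-.05+a*np.cos(th)-h*np.sin(th), .095+a*np.sin(th)+h*np.cos(th)])
E
cat > fit.py <<'E'
from h import *
def angles(D):
    out={}
    for n in D:
        d=D[n];P=allpts(d);F=W2F(P.reshape(-1,3)).reshape(P.shape)
        hsv=cv2.cvtColor(d["img"],cv2.COLOR_RGB2HSV)
        near=(abs(F[...,0])<.13)&(F[...,2]>.09)&(F[...,1]<.2)&(F[...,1]>-.12)
        for nm,lo,hi in [("green",(55,90,20),(95,255,255)),("orange",(5,150,60),(20,255,255))]:
            m=(cv2.inRange(hsv,lo,hi)>0)&near
            m=cv2.erode(m.astype(np.uint8),np.ones((3,3)))>0
            q=F[m]
            if len(q)<20: continue
            for it in range(6):
                c=q.mean(0);u,s,vt=np.linalg.svd(q-c,full_matrices=False);nn=vt[2];res=(q-c)@nn
                q=q[abs(res)<max(.003,2*res.std())]
            print(n,nm,len(q),"c",c.round(4),"n",nn.round(3),"rms",res.std().round(4),"ang from z in yz",np.arctan2(nn[1],nn[2]).round(3),"zmax",q[:,2].max().round(3))
E
python3 - <<'E'
from fit import *
import pickle
D=pickle.load(open("d0.pkl","rb")); D.pop("wrist"); angles(D)
E
```

```text
scene green 1828 c [0.0244 0.1765 0.2411] n [-0.005  0.963 -0.269] rms 0.0117 ang from z in yz 1.843 zmax 0.257
scene orange 365 c [ 0.004  -0.0555  0.1303] n [ 0.011 -0.975 -0.222] rms 0.0011 ang from z in yz -1.794 zmax 0.177
side green 2190 c [0.0054 0.1759 0.1665] n [-0.004  0.966 -0.26 ] rms 0.0022 ang from z in yz 1.834 zmax 0.231
side orange 583 c [ 0.0009 -0.0635  0.1301] n [0.002 0.977 0.214] rms 0.0014 ang from z in yz 1.355 zmax 0.174
```

```bash
sed -i 's/^C0=.*/C0=np.array([.554,.0440,0]); YAW=0.035/' h.py; cat > ov.py <<'E'
from h import *
def lines(tc,tf):
    L=[]
    sq=lambda f,pts:[L.append((f(*pts[i]),f(*pts[(i+1)%len(pts)]))) for i in range(len(pts))]
    I=lambda x,y,z:np.array([x,y,z])
    sq(I,[(-.12,-.1,.06),(.12,-.1,.06),(.12,.1,.06),(-.12,.1,.06)])
    sq(I,[(-.12,-.1,0),(.12,-.1,0),(.12,.1,0),(-.12,.1,0)])
    c=lambda x,a,h:cov(x,a,h,tc)
    sq(c,[(-.12,0,.052),(.12,0,.052),(.12,.2,.052),(-.12,.2,.052)])
    sq(c,[(-.12,0,0),(.12,0,0),(.12,.2,0),(-.12,.2,0)])
    f=lambda x,a,h:flp(x,a,h,tf)
    sq(f,[(-.055,0,0),(.055,0,0),(.055,.066,0),(.017,.066,0),(.017,.08,0),(-.017,.08,0),(-.017,.066,0),(-.055,.066,0)])
    return L
def overlay(d,f,tc,tf,crop,s):
    im=d["img"][:,:,::-1].copy(); im=im[crop[1]:crop[3],crop[0]:crop[2]];im=cv2.resize(im,None,fx=s,fy=s,interpolation=cv2.INTER_CUBIC)
    for a,b in lines(tc,tf):
        p=proj(d,F2W(np.array([a,b]))); p=((p-crop[:2]+.5)*s).astype(int)
        cv2.line(im,tuple(map(int,p[0])),tuple(map(int,p[1])),(255,0,255),1,cv2.LINE_AA)
    cv2.imwrite(f,im)
E
python3 - <<'E'
from ov import *
import pickle
D=pickle.load(open("d0.pkl","rb"))
overlay(D["scene"],"pics/ov_sc.png",1.838,1.79,(225,145,465,335),3.3)
overlay(D["side"],"pics/ov_si.png",1.838,1.79,(255,90,425,275),3.2)
E
```

```text
(no output)
```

View pics/ov_sc.png

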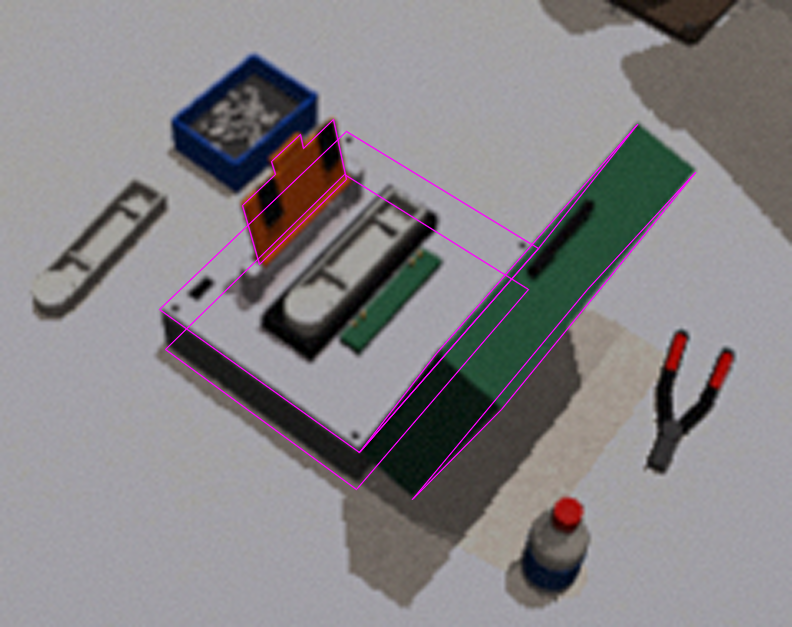

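View pics/ov_si.png

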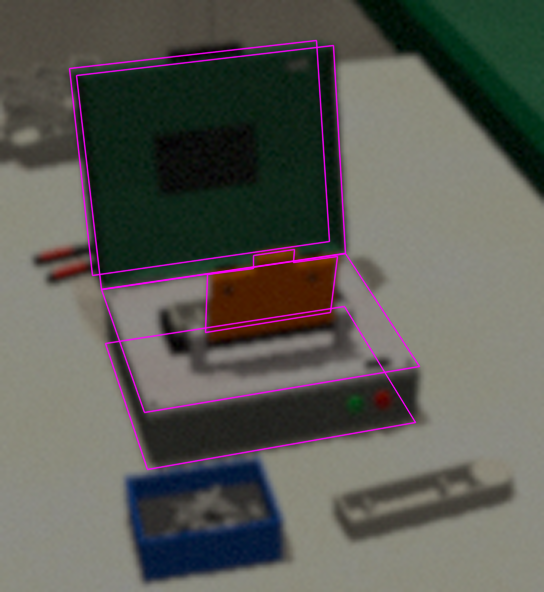

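```bash
python3 - <<'E'
from h import *
import pickle
D=pickle.load(open("d0.pkl","rb"))
s=ctrl.get_state(); print(R.from_quat(s["tcp_rot"]).as_matrix().round(3))
for n in ["scene","side"]:
    P=allpts(D[n]);F=W2F(P.reshape(-1,3))
    w=P.reshape(-1,3)
    m=(w[:,2]>.008)&(w[:,2]<.15)&(w[:,0]>.25)&(w[:,0]<.9)&(w[:,1]>-.35)&(w[:,1]<.45)&((abs(F[:,0])>.13)|(abs(F[:,1])>.105))&~((F[:,1]>.1)&(F[:,1]<.21)&(abs(F[:,0])<.13)&(F[:,2]>.05))
    im=np.zeros((160,130),np.uint8);q=w[m];ij=((q[:,:2]-[.25,-.35])/.005).astype(int);im[ij[:,1],ij[:,0]]=1
    k,l,st,c=cv2.connectedComponentsWithStats(cv2.dilate(im,np.ones((3,3))))
    for i in range(1,k):
        g=l[ij[:,1],ij[:,0]]==i
        if g.sum()>15: print(n,g.sum(),q[g].min(0).round(3),q[g].max(0).round(3))
E
```

```text
[[-0.001  0.29   0.957]
 [-0.002  0.957 -0.29 ]
 [-1.    -0.002 -0.   ]]
scene 1077 [ 0.407 -0.197  0.008] [ 0.53 -0.1   0.05]
scene 533 [ 0.56  -0.198  0.008] [ 0.723 -0.135  0.03 ]
scene 359 [0.379 0.254 0.008] [0.51  0.322 0.02 ]
scene 443 [0.616 0.28  0.008] [0.663 0.322 0.111]
side 1429 [ 0.411 -0.201  0.008] [ 0.522 -0.115  0.045]
side 595 [ 0.574 -0.191  0.008] [ 0.723 -0.137  0.026]
side 17 [ 0.441 -0.066  0.013] [ 0.535 -0.062  0.06 ]
side 41 [ 0.594 -0.064  0.014] [ 0.656 -0.058  0.059]
side 36 [0.388 0.26  0.008] [0.436 0.278 0.015]
side 44 [0.379 0.297 0.008] [0.441 0.317 0.015]
```

```bash
cat >> h.py <<'E'
def orient(t,yaw=None):
    # t>0: fingers point to +y_f (tip leading +y); t<0: to -y_f
    x=np.array([0,np.sin(t),-np.cos(t)]);y=np.array([1.,0,0]);z=np.cross(x,y)
    return R.from_euler('z',YAW)*R.from_matrix(np.c_[x,y,z])
def rel(pF,t,s=None,world=False):
    s=s or ctrl.get_state(); Rc=R.from_quat(s["tcp_rot"])
    p=np.array(pF) if world else F2W(pF)[0]
    return Rc.inv().apply(p-s["eef_pos"]), (Rc.inv()*orient(t)).as_rotvec()
def show(rows):
    print("travel",[list(map(float,np.round(r[0],3))) for r in rows]); print("dr",[list(map(float,np.round(r[1],3))) for r in rows])
def st():
    s=ctrl.get_state(); Rc=R.from_quat(s["tcp_rot"]); print("t",round(float(s["time"]),2),"F",W2F(s["eef_pos"])[0].round(4),"W",s["eef_pos"].round(4),"err",np.round(s["contact_force"],2),"q",s["qpos"].round(2),"open",round(float(s["opening"]),2),"xF",R.from_euler('z',-YAW).apply(Rc.as_matrix()[:,0]).round(3))
E
python3 - <<'E'
from h import *
st()
show([rel((0,-.13,.34),np.radians(25))])
show([rel((0,0.15,.38),0)])
E
```

```text
t 0.15 F [-0.3375  0.6138  0.2302] W [0.1952 0.6456 0.2302] err [0.63 0.47 0.47] q [ 1.13  0.29  1.58 -0.    1.28 -0.15] open 1.0 xF [-0.001 -0.002 -1.   ]
travel [[-0.109, -0.595, 0.56]]
dr [[1.221, 0.379, 0.273]]
travel [[-0.149, -0.33, 0.469]]
dr [[1.242, 0.001, 0.002]]
```

{"op": "play_rows", "data": {"claw": [255, 255, 255, 255, 255, 255, 255, 255, 255, 255, 255, 255, 255, 255, 255, 255], "travel": [[-0.05, 0, 0], [-0.1, 0, 0], [-0.15, 0, 0], [-0.15, -0.025, 0.036], [-0.15, -0.05, 0.072], [-0.15, -0.075, 0.108], [-0.15, -0.1, 0.144], [-0.15, -0.127, 0.18], [-0.15, -0.152, 0.216], [-0.15, -0.178, 0.252], [-0.15, -0.203, 0.288], [-0.15, -0.228, 0.324], [-0.15, -0.254, 0.36], [-0.15, -0.28, 0.396], [-0.15, -0.305, 0.432], [-0.15, -0.33, 0.469]], "dr": [[0, 0, 0], [0, 0, 0], [0, 0, 0], [0.096, 0, 0], [0.19, 0, 0], [0.286, 0, 0], [0.382, 0, 0], [0.478, 0, 0], [0.573, 0, 0], [0.669, 0, 0], [0.764, 0, 0], [0.86, 0, 0], [0.955, 0, 0], [1.05, 0, 0], [1.146, 0, 0], [1.242, 0, 0]], "force": 20}}

```text
time: 1.75
eef_pos: [0.5493, 0.1926, 0.3804]
tcp_rot: [0.492, 0.508, -0.493, 0.508]
contact_force: [1.1, 0.2, 0.1]
opening: -0.002
```

```bash
python3 - <<'E'
from h import *
st()
t=np.radians(25)
show([rel((0,-.13,.34),t),rel((0,-.13,.16),t)])
d=cam("wrist"); save(d,"pics/w1.png")
E
```

```text
t 1.75 F [0.0005 0.1487 0.3804] W [0.5493 0.1926 0.3804] err [1.1  0.21 0.11] q [ 0.16  0.01  1.62 -0.    1.51  0.13] open -0.0 xF [-0.001 -0.002 -1.   ]
travel [[0.041, 0.001, 0.279], [0.221, 0.001, 0.278]]
dr [[-0.004, 0.438, 0.0], [-0.004, 0.438, 0.0]]
```

View pics/w1.png

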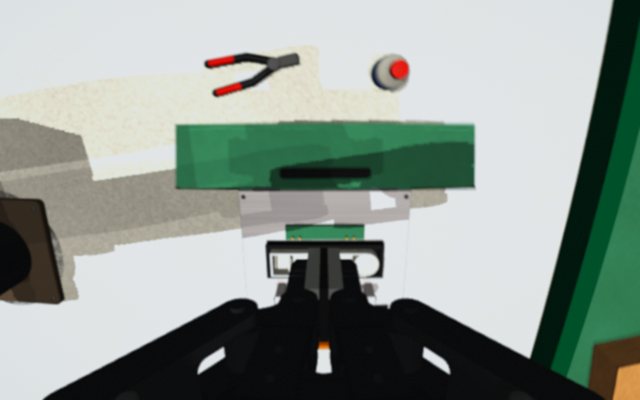

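{"op": "play_rows", "data": {"claw": [255, 255, 255, 255, 255, 255, 255, 255, 255, 255, 255, 255, 255], "travel": [[0, 0, 0.04], [0, 0, 0.08], [0, 0, 0.125], [0.01, 0, 0.17], [0.02, 0, 0.21], [0.03, 0, 0.25], [0.045, 0, 0.279], [0.08, 0, 0.279], [0.12, 0, 0.279], [0.16, 0, 0.279], [0.2, 0, 0.279], [0.222, 0.001, 0.279], [0.222, 0.001, 0.279]], "dr": [[0, 0.06, 0], [0, 0.12, 0], [0, 0.18, 0], [0, 0.24, 0], [0, 0.3, 0], [0, 0.36, 0], [0, 0.42, 0], [0, 0.438, 0], [0, 0.438, 0], [0, 0.438, 0], [0, 0.438, 0], [-0.004, 0.438, 0], [-0.004, 0.438, 0]]}}

```text
time: 3.1
eef_pos: [0.5577, -0.0915, 0.1548]
tcp_rot: [0.587, 0.606, -0.377, 0.383]
contact_force: [0.4, -0.6, -0.4]
opening: 0.0
```

```bash
python3 - <<'E'
from h import *
st()
d=cam("side"); save(d,"pics/s2.png",(255,60,455,275),2.7)
w,th=.011,1.79
t=np.radians(25)
e=np.array([np.cos(t),np.sin(t)])
def tcp(th,a=.06):
    p=flp(0,a,.003,th)[1:]; n=np.array([-np.sin(th),np.cos(th)]) # outward
    # corner with min n-dot
    off=max([ -sg*w*e@n for sg in (1,-1)]); sg=max((1,-1),key=lambda g:-g*w*e@n)
    return p-sg*w*e
for th in [1.79,1.5,1.2,.9,.6,.3,.15,0]:
    q=tcp(th); print(th,q.round(4),rel((0,q[0],q[1]),t)[0].round(4))
E
```

```text
t 3.1 F [-0.001  -0.1356  0.1548] W [ 0.5577 -0.0915  0.1548] err [ 0.43 -0.63 -0.4 ] q [-0.51  0.21  1.86  0.38  1.33 -0.67] open 0.0 xF [-0.003  0.422 -0.906]
1.79 [-0.0759  0.1483] [ 0.0339 -0.001  -0.0508]
1.5 [-0.0587  0.1504] [ 0.0392 -0.0012 -0.0674]
1.2 [-0.041   0.1474] [ 0.0494 -0.0013 -0.0821]
0.9 [-0.025   0.1392] [ 0.0635 -0.0014 -0.0932]
0.6 [-0.0121  0.1267] [ 0.0803 -0.0015 -0.0997]
0.3 [0.0164 0.1202] [ 0.0982 -0.0017 -0.1229]
0.15 [0.0188 0.1116] [ 0.1071 -0.0017 -0.1214]
0 [0.02   0.1026] [ 0.1156 -0.0017 -0.1187]
```

View pics/s2.png

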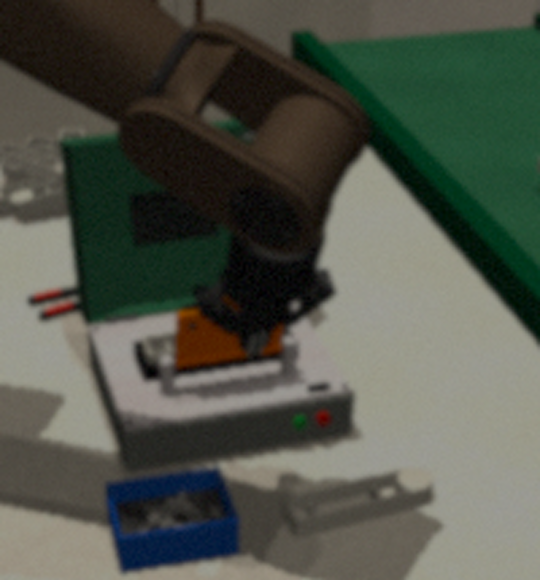

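{"op": "play_rows", "data": {"claw": [255, 255, 255, 255, 255, 255, 255, 255, 255, 255, 255, 255, 255, 255, 255, 255, 255, 255], "travel": [[0.015, 0, -0.02], [0.03, 0, -0.035], [0.034, 0, -0.051], [0.035, 0, -0.057], [0.037, -0.001, -0.062], [0.039, -0.001, -0.067], [0.042, -0.001, -0.072], [0.045, -0.001, -0.077], [0.049, -0.001, -0.082], [0.053, -0.001, -0.086], [0.058, -0.001, -0.09], [0.063, -0.001, -0.093], [0.068, -0.001, -0.096], [0.074, -0.001, -0.099], [0.08, -0.001, -0.103], [0.086, -0.001, -0.108], [0.09, -0.001, -0.113], [0.094, -0.001, -0.118]], "dr": [[0, 0, 0], [0, 0, 0], [0, 0, 0], [0, 0, 0], [0, 0, 0], [0, 0, 0], [0, 0, 0], [0, 0, 0], [0, 0, 0], [0, 0, 0], [0, 0, 0], [0, 0, 0], [0, 0, 0], [0, 0, 0], [0, 0, 0], [0, 0, 0], [0, 0, 0], [0, 0, 0]]}}

```text
time: 4.95
eef_pos: [0.5542, 0.0549, 0.1217]
tcp_rot: [0.587, 0.604, -0.376, 0.385]
contact_force: [0.5, -1.0, -0.2]
opening: 0.001
```

```bash
python3 - <<'E'
from fit import *
st()
D={n:cam(n) for n in ("side","scene")}; save(D["side"],"pics/s3.png",(255,60,455,275),2.7); save(D["scene"],"pics/c3.png",(225,115,465,305),3.3)
angles(D)
t=np.radians(25); show([rel((0,.02,.1046),t)])
E
```

```text
t 4.95 F [0.0006 0.0109 0.1217] W [0.5542 0.0549 0.1217] err [ 0.5  -1.02 -0.2 ] q [-0.27  0.18  1.96  0.45  1.17 -0.51] open 0.0 xF [ 0.001  0.421 -0.907]
side green 836 c [-0.0698  0.1758  0.16  ] n [-0.001  0.966 -0.259] rms 0.0019 ang from z in yz 1.833 zmax 0.231
side orange 589 c [ 0.0005 -0.0267  0.1079] n [ 0.001 -0.324  0.946] rms 0.0016 ang from z in yz -0.33 zmax 0.124
scene green 2018 c [0.0386 0.174  0.2308] n [-0.002  0.965 -0.264] rms 0.0117 ang from z in yz 1.838 zmax 0.257
scene orange 323 c [ 0.021  -0.0167  0.1131] n [ 0.002  0.332 -0.943] rms 0.0012 ang from z in yz 2.803 zmax 0.128
travel [[0.019, -0.0, -0.001]]
dr [[-0.008, 0.002, -0.0]]
```

View pics/s3.png

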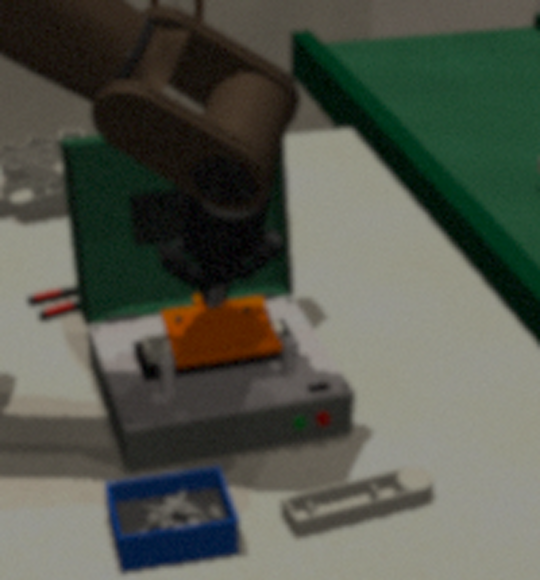

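View pics/c3.png

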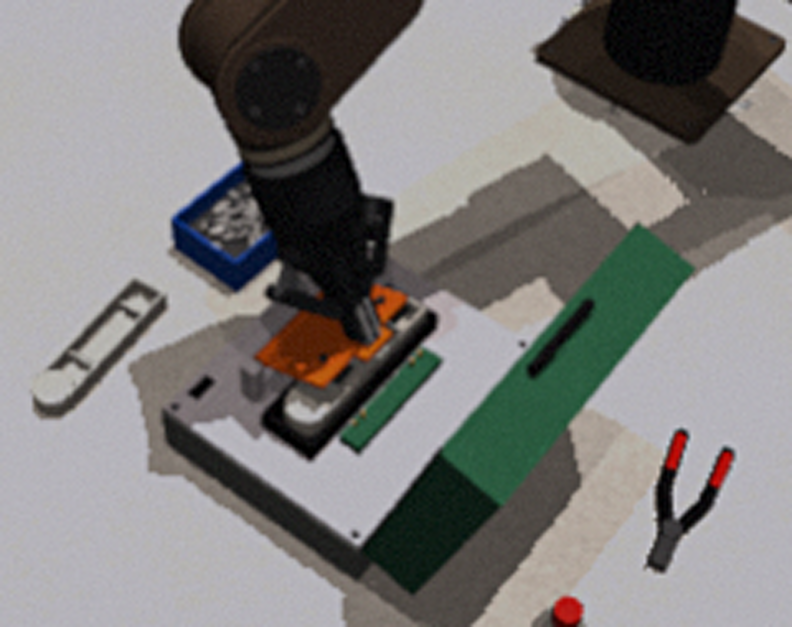

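{"op": "play_rows", "data": {"claw": [255, 255, 255, 255, 255, 255, 255], "travel": [[0.003, 0, 0], [0.006, 0, 0], [0.009, 0, 0], [0.012, 0, -0.001], [0.014, 0, -0.001], [0.016, 0, -0.001], [0.016, 0, -0.001]], "dr": [[0, 0, 0], [0, 0, 0], [0, 0, 0], [0, 0, 0], [0, 0, 0], [0, 0, 0], [0, 0, 0]]}}

```text
time: 5.75
eef_pos: [0.5534, 0.0631, 0.1073]
tcp_rot: [0.587, 0.605, -0.376, 0.384]
contact_force: [-0.1, 1.3, -0.3]
opening: -0.001
```

```bash
python3 - <<'E'
from fit import *
st()
D={n:cam(n) for n in ("side","scene")}
angles(D)
E
```

```text
t 5.75 F [1.000e-04 1.920e-02 1.073e-01] W [0.5534 0.0631 0.1073] err [-0.07  1.25 -0.27] q [-0.26  0.2   1.97  0.46  1.15 -0.51] open -0.0 xF [-0.     0.421 -0.907]
side green 819 c [-0.0697  0.1746  0.156 ] n [ 0.002  0.967 -0.257] rms 0.0022 ang from z in yz 1.83 zmax 0.231
side orange 490 c [-0.0016 -0.0283  0.1008] n [-0.001  0.065 -0.998] rms 0.0013 ang from z in yz 3.077 zmax 0.106
scene green 2029 c [0.039  0.1746 0.2318] n [ 0.007  0.967 -0.253] rms 0.0116 ang from z in yz 1.827 zmax 0.257
scene orange 320 c [ 0.0231 -0.0148  0.104 ] n [-0.008  0.089 -0.996] rms 0.0014 ang from z in yz 3.053 zmax 0.11
```

{"op": "play_rows", "data": {"claw": [255, 255, 255, 255, 255], "travel": [[0.001, 0, 0.0005], [0.002, 0, 0.001], [0.003, 0, 0.0015], [0.004, 0, 0.002], [0.004, 0, 0.002]], "dr": [[0, 0, 0], [0, 0, 0], [0, 0, 0], [0, 0, 0], [0, 0, 0]]}}

```text
time: 6.35
eef_pos: [0.5535, 0.0629, 0.1028]
tcp_rot: [0.587, 0.605, -0.376, 0.385]
contact_force: [1.1, 0.7, 0.1]
opening: -0.001
```

```bash
python3 - <<'E'
from fit import *
st()
D={n:cam(n) for n in ("side","scene")}
angles(D)
E
```

```text
t 6.35 F [1.000e-04 1.890e-02 1.028e-01] W [0.5535 0.0629 0.1028] err [1.06 0.7  0.11] q [-0.26  0.21  1.97  0.46  1.14 -0.52] open -0.0 xF [-0.     0.421 -0.907]
side green 759 c [-0.0687  0.1734  0.1513] n [-0.006 -0.966  0.259] rms 0.0021 ang from z in yz -1.308 zmax 0.23
side orange 413 c [-0.0018 -0.0286  0.099 ] n [ 0.001 -0.005 -1.   ] rms 0.0013 ang from z in yz -3.137 zmax 0.102
scene green 1991 c [0.0359 0.1742 0.2331] n [ 0.004  0.965 -0.263] rms 0.0115 ang from z in yz 1.837 zmax 0.257
scene orange 344 c [ 0.0238 -0.0133  0.1018] n [ 0.001  0.019 -1.   ] rms 0.0013 ang from z in yz 3.122 zmax 0.105
```

{"op": "play_rows", "data": {"claw": [255, 255, 255], "travel": [[0.0005, 0, 0], [0.001, 0, 0.0005], [0.001, 0, 0.0005]], "dr": [[0, 0, 0], [0, 0, 0], [0, 0, 0]]}}

```text
time: 6.75
eef_pos: [0.5535, 0.0628, 0.1017]
tcp_rot: [0.587, 0.605, -0.376, 0.385]
contact_force: [0.1, 0.0, 0.7]
opening: 0.003
```

```bash
python3 - <<'E'
from h import *
st()
E
```

```text
t 6.75 F [1.000e-04 1.890e-02 1.017e-01] W [0.5535 0.0628 0.1017] err [0.07 0.04 0.66] q [-0.26  0.21  1.97  0.46  1.14 -0.52] open 0.0 xF [-0.     0.421 -0.907]
```

{"op": "play_rows", "data": {"claw": [255, 255, 255], "travel": [[0.0005, 0, 0], [0.001, 0, 0.0005], [0.001, 0, 0.0005]], "dr": [[0, 0, 0], [0, 0, 0], [0, 0, 0]]}}

```text
time: 7.05
eef_pos: [0.5536, 0.0629, 0.1012]
tcp_rot: [0.587, 0.605, -0.376, 0.384]
contact_force: [-1.7, 0.1, 5.0]
opening: -0.0
```

```bash
python3 - <<'E'
from h import *
st();st()
E
```

```text
t 7.05 F [0.0002 0.0189 0.1012] W [0.5536 0.0629 0.1012] err [-1.75  0.07  4.98] q [-0.26  0.21  1.97  0.46  1.14 -0.52] open -0.0 xF [-0.001  0.422 -0.907]
t 7.05 F [0.0002 0.0189 0.1012] W [0.5536 0.0629 0.1012] err [-1.75  0.07  4.98] q [-0.26  0.21  1.97  0.46  1.14 -0.52] open -0.0 xF [-0.001  0.422 -0.907]
```

```bash
python3 - <<'E'
from h import *
t=np.radians(-35)
show([rel((0,.019,.35),np.radians(25)),rel((0,.16,.36),np.radians(-5)),rel((0,.30,.36),t),rel((0,.28,.215),t)])
E
```

```text
travel [[-0.226, -0.001, -0.105], [-0.175, -0.002, -0.237], [-0.116, -0.003, -0.364], [0.007, -0.002, -0.285]]
dr [[-0.008, 0.001, 0.001], [-0.007, -0.523, 0.003], [-0.007, -1.046, 0.005], [-0.007, -1.046, 0.005]]
```

{"op": "play_rows", "data": {"claw": [255, 255, 255, 255, 255, 255, 255, 255, 255, 255, 255, 255, 255, 255, 255, 255, 255], "travel": [[-0.009, 0, -0.004], [-0.036, 0, -0.017], [-0.073, 0, -0.034], [-0.11, 0, -0.051], [-0.15, 0, -0.07], [-0.19, 0, -0.088], [-0.226, 0, -0.105], [-0.217, 0, -0.127], [-0.208, 0, -0.15], [-0.2, 0, -0.17], [-0.192, 0, -0.193], [-0.175, -0.001, -0.237], [-0.163, -0.002, -0.263], [-0.15, -0.002, -0.29], [-0.138, -0.002, -0.315], [-0.127, -0.003, -0.34], [-0.116, -0.003, -0.364]], "dr": [[0, 0, 0], [0, 0, 0], [0, 0, 0], [0, 0, 0], [0, 0, 0], [0, 0, 0], [0, 0, 0], [0, -0.1, 0], [0, -0.21, 0], [0, -0.31, 0], [0, -0.42, 0], [0, -0.52, 0], [0, -0.63, 0], [0, -0.73, 0], [0, -0.84, 0], [0, -0.94, 0], [-0.007, -1.046, 0.005]]}}

```text
time: 8.75
eef_pos: [0.5434, 0.3453, 0.3608]
tcp_rot: [0.32, 0.33, -0.616, 0.639]
contact_force: [1.6, -0.3, 0.7]
opening: -0.001
```

```bash
cat > covp.py <<'E'
from h import *
def tcpc(th,a=.175,t=np.radians(-35),w=.011):
    p=cov(0,a,.052,th)[1:]; n=np.array([np.sin(th),np.cos(th)]); e=np.array([np.cos(t),np.sin(t)])
    sg=max((1,-1),key=lambda g:-g*e@n)
    return p-sg*w*e
E
python3 - <<'E'
from fit import *
from covp import *
st()
D={n:cam(n) for n in ("side","scene")}; save(D["side"],"pics/s4.png",(255,60,455,275),2.7); save(D["scene"],"pics/c4.png",(225,115,465,305),3.3)
angles(D)
print(tcpc(1.838))
t=np.radians(-35)
show([rel((0,.28,.215),t)])
E
```

```text
t 8.75 F [-0.      0.3015  0.3608] W [0.5434 0.3453 0.3608] err [ 1.6  -0.31  0.7 ] q [ 0.6   0.36  1.34 -0.52  1.77  0.54] open -0.0 xF [ 0.003 -0.576 -0.817]
side green 2107 c [0.0051 0.1778 0.168 ] n [ 0.001 -0.966  0.259] rms 0.0022 ang from z in yz -1.309 zmax 0.231
side orange 450 c [-0.0006 -0.0275  0.0986] n [-0.001 -0.012 -1.   ] rms 0.0013 ang from z in yz -3.13 zmax 0.102
scene green 1953 c [0.034  0.1749 0.2339] n [ 0.001  0.965 -0.261] rms 0.0115 ang from z in yz 1.835 zmax 0.258
scene orange 719 c [ 0.0035 -0.0148  0.101 ] n [-0.  0. -1.] rms 0.0014 ang from z in yz 3.142 zmax 0.104
[0.20537154 0.20875059]
travel [[0.129, 0.002, -0.061]]
dr [[0.008, 0.003, 0.0]]
```

View pics/s4.png

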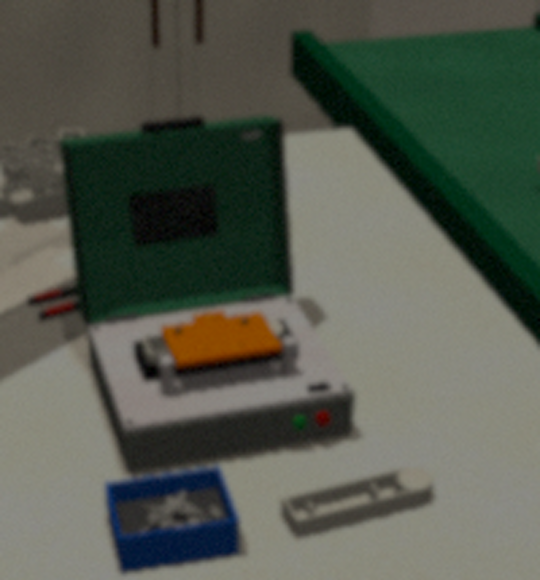

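View pics/c4.png

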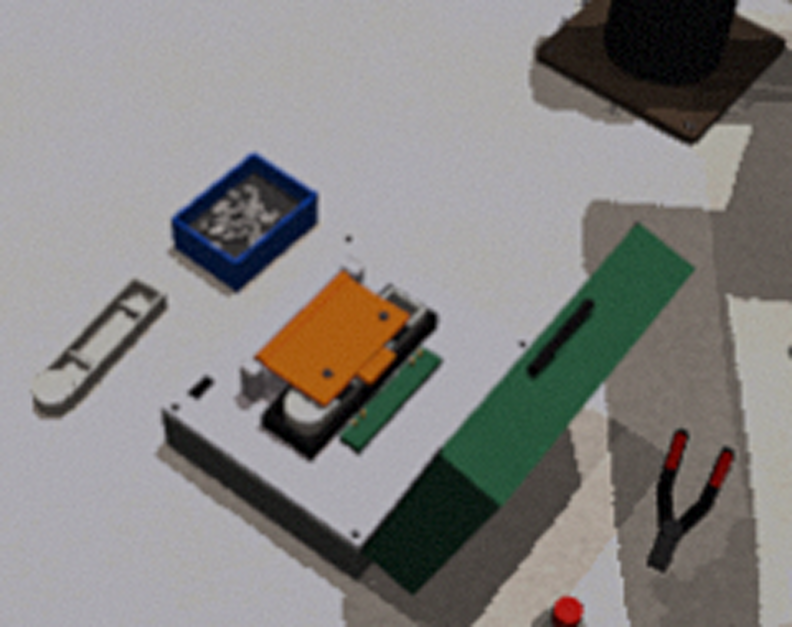

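{"op": "play_rows", "data": {"claw": [255, 255, 255, 255, 255, 255], "travel": [[0.03, 0, -0.015], [0.06, 0.001, -0.03], [0.09, 0.001, -0.045], [0.12, 0.002, -0.058], [0.129, 0.002, -0.061], [0.129, 0.002, -0.061]], "dr": [[0, 0, 0], [0, 0, 0], [0.008, 0.003, 0], [0.008, 0.003, 0], [0.008, 0.003, 0], [0.008, 0.003, 0]]}}

```text
time: 9.45
eef_pos: [0.544, 0.3226, 0.2138]
tcp_rot: [0.32, 0.332, -0.617, 0.637]
contact_force: [0.9, -0.5, -0.0]
opening: -0.002
```

```bash
python3 - <<'E'
from covp import *
st()
t=np.radians(-35)
rows=[]
for dy in (.04,.015): 
    q=tcpc(1.838); rows.append(rel((0,q[0]+dy,q[1]),t))
for th in np.linspace(1.838,1.3,13):
    q=tcpc(th); rows.append(rel((0,q[0],q[1]),t))
show(rows)
E
```

```text
t 9.45 F [-0.0003  0.2788  0.2138] W [0.544  0.3226 0.2138] err [ 0.94 -0.52 -0.02] q [ 0.57  0.42  1.52 -0.52  1.55  0.64] open -0.0 xF [-0.003 -0.574 -0.819]
travel [[0.023, 0.0, 0.024], [0.038, 0.0, 0.045], [0.046, 0.0, 0.057], [0.047, 0.0, 0.065], [0.048, 0.0, 0.073], [0.049, 0.0, 0.082], [0.051, 0.0, 0.09], [0.053, 0.0, 0.097], [0.056, 0.0, 0.105], [0.058, 0.0, 0.113], [0.061, 0.0, 0.121], [0.065, 0.0, 0.128], [0.069, 0.0, 0.135], [0.073, 0.0, 0.142], [0.077, 0.0, 0.149]]
dr [[0.0, 0.001, 0.003], [0.0, 0.001, 0.003], [0.0, 0.001, 0.003], [0.0, 0.001, 0.003], [0.0, 0.001, 0.003], [0.0, 0.001, 0.003], [0.0, 0.001, 0.003], [0.0, 0.001, 0.003], [0.0, 0.001, 0.003], [0.0, 0.001, 0.003], [0.0, 0.001, 0.003], [0.0, 0.001, 0.003], [0.0, 0.001, 0.003], [0.0, 0.001, 0.003], [0.0, 0.001, 0.003]]
```

{"op": "play_rows", "data": {"claw": [255, 255, 255, 255, 255, 255, 255, 255, 255, 255, 255, 255, 255, 255, 255], "travel": [[0.023, 0, 0.024], [0.038, 0, 0.045], [0.046, 0, 0.057], [0.047, 0, 0.065], [0.048, 0, 0.073], [0.049, 0, 0.082], [0.051, 0, 0.09], [0.053, 0, 0.097], [0.056, 0, 0.105], [0.058, 0, 0.113], [0.061, 0, 0.121], [0.065, 0, 0.128], [0.069, 0, 0.135], [0.073, 0, 0.142], [0.077, 0, 0.149]], "dr": [[0, 0, 0.003], [0, 0, 0.003], [0, 0, 0.003], [0, 0, 0.003], [0, 0, 0.003], [0, 0, 0.003], [0, 0, 0.003], [0, 0, 0.003], [0, 0, 0.003], [0, 0, 0.003], [0, 0, 0.003], [0, 0, 0.003], [0, 0, 0.003], [0, 0, 0.003], [0, 0, 0.003]]}}

```text
time: 10.95
eef_pos: [0.5506, 0.1572, 0.239]
tcp_rot: [0.322, 0.331, -0.615, 0.639]
contact_force: [0.5, 3.6, 3.3]
opening: 0.004
```

```bash
python3 - <<'E'
from covp import *
from fit import *
st()
D={n:cam(n) for n in ("side","scene")}; save(D["scene"],"pics/c5.png",(225,115,465,305),3.3)
angles(D)
t=np.radians(-35)
rows=[]
for th in np.linspace(1.26,.62,16):
    q=tcpc(th); rows.append(rel((0,q[0],q[1]),t))
show(rows)
E
```

```text
t 10.95 F [0.0006 0.1133 0.239 ] W [0.5506 0.1572 0.239 ] err [0.48 3.56 3.26] q [ 0.34  0.2   1.75 -0.59  1.42  0.46] open 0.0 xF [ 0.004 -0.574 -0.819]
side green 1769 c [0.0052 0.1207 0.1689] n [ 0.001 -0.963 -0.271] rms 0.0028 ang from z in yz -1.845 zmax 0.266
side orange 445 c [-0.0007 -0.0234  0.0986] n [-0.002 -0.014 -1.   ] rms 0.0012 ang from z in yz -3.127 zmax 0.102
scene green 2666 c [0.0327 0.115  0.2054] n [-0.01   0.963  0.27 ] rms 0.0038 ang from z in yz 1.297 zmax 0.274
scene orange 328 c [ 0.0076 -0.0336  0.101 ] n [-0.006 -0.004 -1.   ] rms 0.0015 ang from z in yz -3.138 zmax 0.104
travel [[0.006, -0.0, 0.004], [0.011, -0.0, 0.011], [0.016, -0.0, 0.017], [0.021, -0.0, 0.022], [0.027, -0.0, 0.028], [0.032, -0.0, 0.033], [0.038, -0.0, 0.038], [0.044, -0.0, 0.043], [0.051, -0.0, 0.047], [0.057, -0.0, 0.052], [0.064, -0.0, 0.056], [0.071, -0.0, 0.059], [0.078, -0.001, 0.063], [0.085, -0.001, 0.066], [0.092, -0.001, 0.068], [0.1, -0.001, 0.071]]
dr [[-0.002, 0.002, -0.002], [-0.002, 0.002, -0.002], [-0.002, 0.002, -0.002], [-0.002, 0.002, -0.002], [-0.002, 0.002, -0.002], [-0.002, 0.002, -0.002], [-0.002, 0.002, -0.002], [-0.002, 0.002, -0.002], [-0.002, 0.002, -0.002], [-0.002, 0.002, -0.002], [-0.002, 0.002, -0.002], [-0.002, 0.002, -0.002], [-0.002, 0.002, -0.002], [-0.002, 0.002, -0.002], [-0.002, 0.002, -0.002], [-0.002, 0.002, -0.002]]
```

View pics/c5.png

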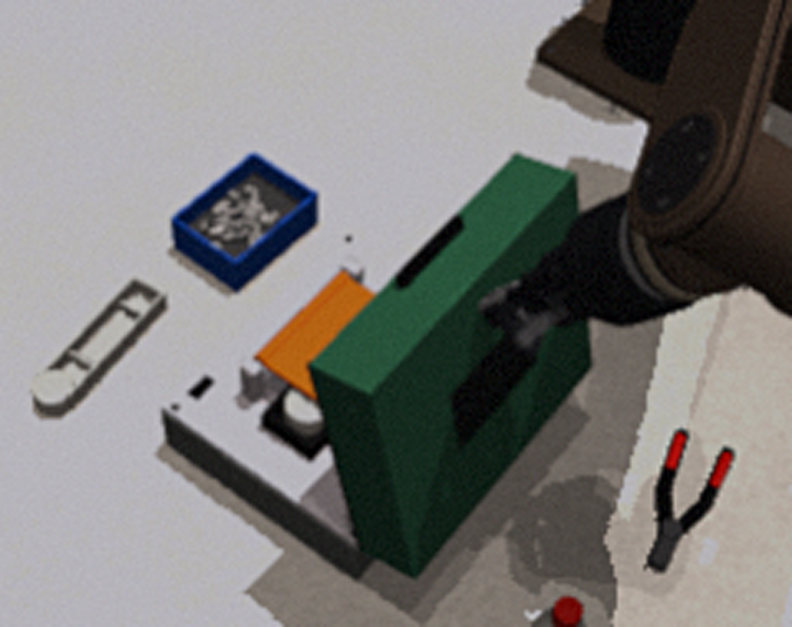

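{"op": "play_rows", "data": {"claw": [255, 255, 255, 255, 255, 255, 255, 255, 255, 255, 255, 255, 255, 255, 255, 255], "travel": [[0.006, 0, 0.004], [0.011, 0, 0.011], [0.016, 0, 0.017], [0.021, 0, 0.022], [0.027, 0, 0.028], [0.032, 0, 0.033], [0.038, 0, 0.038], [0.044, 0, 0.043], [0.051, 0, 0.047], [0.057, 0, 0.052], [0.064, 0, 0.056], [0.071, 0, 0.059], [0.078, -0.001, 0.063], [0.085, -0.001, 0.066], [0.092, -0.001, 0.068], [0.1, -0.001, 0.071]], "dr": [[0, 0, 0], [0, 0, 0], [0, 0, 0], [0, 0, 0], [0, 0, 0], [0, 0, 0], [0, 0, 0], [0, 0, 0], [0, 0, 0], [0, 0, 0], [0, 0, 0], [0, 0, 0], [0, 0, 0], [0, 0, 0], [0, 0, 0], [0, 0, 0]]}}

```text
time: 12.65
eef_pos: [0.5539, 0.0399, 0.1976]
tcp_rot: [0.321, 0.33, -0.616, 0.639]
contact_force: [2.6, 0.6, 4.2]
opening: -0.001
```

```bash
python3 - <<'E'
from covp import *
from fit import *
st()
D={n:cam(n) for n in ("side","scene")}; save(D["scene"],"pics/c6.png",(225,115,465,305),3.3)
angles(D)
t=np.radians(-35)
rows=[]
for th in np.linspace(.58,.1,14):
    q=tcpc(th); rows.append(rel((0,q[0],q[1]),t))
show(rows)
E
```

```text
t 12.65 F [-0.0003 -0.0041  0.1976] W [0.5539 0.0399 0.1976] err [2.6  0.65 4.15] q [ 0.15  0.15  1.89 -0.65  1.25  0.37] open -0.0 xF [ 0.003 -0.576 -0.818]
side green 1278 c [-0.0109 -0.0468  0.1951] n [ 0.001 -0.663 -0.749] rms 0.0118 ang from z in yz -2.417 zmax 0.215
side orange 424 c [ 0.0001 -0.0278  0.0985] n [ 0.001 -0.023 -1.   ] rms 0.0013 ang from z in yz -3.118 zmax 0.102
scene green 4066 c [0.0289 0.0504 0.1613] n [-0.001  0.573  0.82 ] rms 0.0014 ang from z in yz 0.61 zmax 0.222
travel [[0.005, 0.002, 0.024], [0.012, 0.002, 0.026], [0.018, 0.002, 0.027], [0.025, 0.002, 0.028], [0.032, 0.002, 0.029], [0.038, 0.002, 0.03], [0.045, 0.002, 0.03], [0.052, 0.002, 0.03], [0.058, 0.002, 0.03], [0.065, 0.002, 0.03], [0.072, 0.002, 0.029], [0.079, 0.002, 0.028], [0.085, 0.002, 0.027], [0.092, 0.002, 0.026]]
dr [[-0.001, 0.001, 0.001], [-0.001, 0.001, 0.001], [-0.001, 0.001, 0.001], [-0.001, 0.001, 0.001], [-0.001, 0.001, 0.001], [-0.001, 0.001, 0.001], [-0.001, 0.001, 0.001], [-0.001, 0.001, 0.001], [-0.001, 0.001, 0.001], [-0.001, 0.001, 0.001], [-0.001, 0.001, 0.001], [-0.001, 0.001, 0.001], [-0.001, 0.001, 0.001], [-0.001, 0.001, 0.001]]
```

View pics/c6.png

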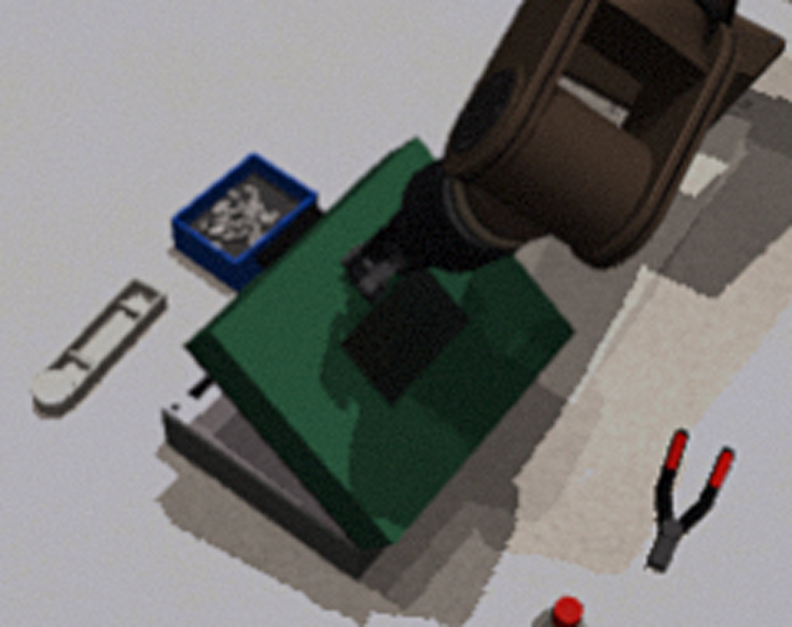

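```bash
python3 - <<'E'
from covp import *
t=np.radians(-35)
rows=[]
for th in np.linspace(.58,.08,15):
    q=tcpc(th,.155); rows.append(rel((0,q[0],q[1]),t))
show(rows)
E
```

```text
travel [[0.004, 0.002, 0.004], [0.01, 0.002, 0.006], [0.016, 0.002, 0.007], [0.021, 0.002, 0.008], [0.027, 0.002, 0.009], [0.033, 0.002, 0.01], [0.039, 0.002, 0.011], [0.045, 0.002, 0.011], [0.05, 0.002, 0.011], [0.056, 0.002, 0.011], [0.062, 0.002, 0.011], [0.068, 0.002, 0.01], [0.074, 0.002, 0.01], [0.079, 0.002, 0.009], [0.085, 0.002, 0.008]]
dr [[-0.001, 0.001, 0.001], [-0.001, 0.001, 0.001], [-0.001, 0.001, 0.001], [-0.001, 0.001, 0.001], [-0.001, 0.001, 0.001], [-0.001, 0.001, 0.001], [-0.001, 0.001, 0.001], [-0.001, 0.001, 0.001], [-0.001, 0.001, 0.001], [-0.001, 0.001, 0.001], [-0.001, 0.001, 0.001], [-0.001, 0.001, 0.001], [-0.001, 0.001, 0.001], [-0.001, 0.001, 0.001], [-0.001, 0.001, 0.001]]
```

{"op": "play_rows", "data": {"claw": [255, 255, 255, 255, 255, 255, 255, 255, 255, 255, 255, 255, 255, 255, 255], "travel": [[0.004, 0, 0.003], [0.01, 0, 0.006], [0.016, 0, 0.007], [0.021, 0, 0.008], [0.027, 0, 0.009], [0.033, 0, 0.01], [0.039, 0, 0.011], [0.045, 0, 0.011], [0.05, 0, 0.011], [0.056, 0, 0.011], [0.062, 0, 0.011], [0.068, 0, 0.01], [0.073, 0, 0.01], [0.077, 0, 0.009], [0.08, 0, 0.009]], "dr": [[0, 0, 0], [0, 0, 0], [0, 0, 0], [0, 0, 0], [0, 0, 0], [0, 0, 0], [0, 0, 0], [0, 0, 0], [0, 0, 0], [0, 0, 0], [0, 0, 0], [0, 0, 0], [0, 0, 0], [0, 0, 0], [0, 0, 0]]}}

```text
time: 14.25
eef_pos: [0.5543, -0.0138, 0.1352]
tcp_rot: [0.321, 0.332, -0.617, 0.638]
contact_force: [-1.8, -0.3, 2.4]
opening: -0.001
```

```bash
python3 - <<'E'
from covp import *
from fit import *
st()
D={n:cam(n) for n in ("side","scene")}; save(D["side"],"pics/s7.png",(255,60,455,275),2.7)
angles(D)
t=np.radians(-35)
rows=[]
for th in (.1,.08,.06,.04,.02,0,-.02):
    q=tcpc(th,.155); rows.append(rel((0,q[0],q[1]),t))
show(rows)
E
```

```text
t 14.25 F [-0.0017 -0.0577  0.1352] W [ 0.5543 -0.0138  0.1352] err [-1.78 -0.34  2.36] q [ 0.05  0.21  1.95 -0.7   1.11  0.38] open -0.0 xF [-0.001 -0.575 -0.818]
side green 1843 c [-0.0095 -0.0362  0.1278] n [-0.005  0.09   0.996] rms 0.0032 ang from z in yz 0.091 zmax 0.138
scene green 3602 c [0.0312 0.0242 0.1245] n [-0.002 -0.116 -0.993] rms 0.0014 ang from z in yz -3.025 zmax 0.14
travel [[0.001, 0.002, -0.001], [0.005, 0.002, -0.001], [0.008, 0.002, -0.002], [0.011, 0.002, -0.003], [0.014, 0.002, -0.004], [0.017, 0.002, -0.004], [0.02, 0.002, -0.005]]
dr [[-0.001, 0.001, 0.001], [-0.001, 0.001, 0.001], [-0.001, 0.001, 0.001], [-0.001, 0.001, 0.001], [-0.001, 0.001, 0.001], [-0.001, 0.001, 0.001], [-0.001, 0.001, 0.001]]
```

View pics/s7.png

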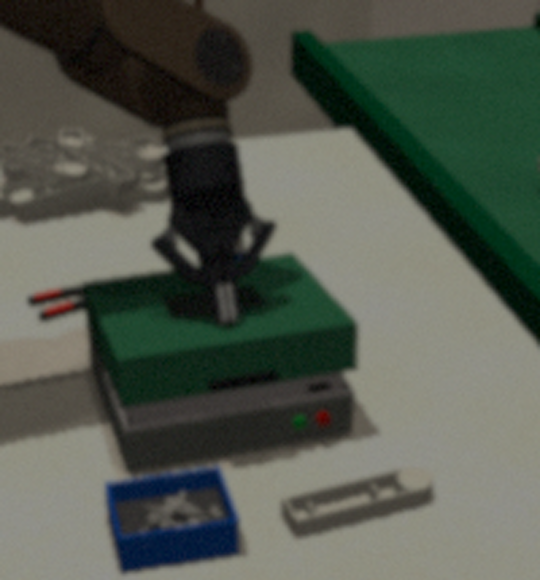

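Cover at about 0.11 rad, fingertips on the panel near the window's front edge. Last bit slowly.

{"op": "play_rows", "data": {"claw": [255, 255, 255, 255, 255, 255, 255, 255], "travel": [[0.003, 0, 0], [0.005, 0, -0.001], [0.007, 0, -0.001], [0.009, 0, -0.002], [0.011, 0, -0.003], [0.013, 0, -0.003], [0.015, 0, -0.004], [0.015, 0, -0.004]], "dr": [[0, 0, 0], [0, 0, 0], [0, 0, 0], [0, 0, 0], [0, 0, 0], [0, 0, 0], [0, 0, 0], [0, 0, 0]]}}

```text
time: 15.15
eef_pos: [0.5545, -0.0192, 0.1202]
tcp_rot: [0.321, 0.332, -0.617, 0.638]
contact_force: [0.7, -1.2, 2.3]
opening: 0.003
```

```bash
python3 - <<'E'
from fit import *
st()
D={n:cam(n) for n in ("side","scene")}
angles(D)
E
```

```text
t 15.15 F [-0.0017 -0.0632  0.1202] W [ 0.5545 -0.0192  0.1202] err [ 0.7  -1.21  2.3 ] q [ 0.04  0.23  1.96 -0.71  1.08  0.39] open 0.0 xF [-0.001 -0.574 -0.819]
side green 1886 c [-0.0119 -0.0317  0.1153] n [ 0.002 -0.019 -1.   ] rms 0.0012 ang from z in yz -3.123 zmax 0.119
scene green 3426 c [0.0339 0.019  0.117 ] n [-0.002 -0.02  -1.   ] rms 0.0014 ang from z in yz -3.121 zmax 0.122
```

{"op": "play_rows", "data": {"claw": [255, 255, 255, 255], "travel": [[0.001, 0, -0.0005], [0.002, 0, -0.001], [0.0025, 0, -0.0015], [0.0025, 0, -0.0015]], "dr": [[0, 0, 0], [0, 0, 0], [0, 0, 0], [0, 0, 0]]}}

```text
time: 15.65
eef_pos: [0.5543, -0.0193, 0.1172]
tcp_rot: [0.321, 0.332, -0.617, 0.637]
contact_force: [-0.1, -2.1, 2.0]
opening: -0.001
```

```bash
python3 - <<'E'
from fit import *
st()
D={n:cam(n) for n in ("side","scene")}
angles(D)
E
```

```text
t 15.65 F [-0.0019 -0.0633  0.1172] W [ 0.5543 -0.0193  0.1172] err [-0.07 -2.09  1.96] q [ 0.04  0.23  1.96 -0.71  1.08  0.4 ] open -0.0 xF [-0.002 -0.574 -0.819]
side green 2022 c [-0.0091 -0.0308  0.1129] n [-0.001 -0.     1.   ] rms 0.0012 ang from z in yz -0.0 zmax 0.116
scene green 3262 c [0.0337 0.0186 0.1154] n [-0.001 -0.002 -1.   ] rms 0.0014 ang from z in yz -3.14 zmax 0.119
```

{"op": "play_rows", "data": {"claw": [255, 255, 255], "travel": [[0.0005, 0, -0.0005], [0.001, 0, -0.0005], [0.001, 0, -0.0005]], "dr": [[0, 0, 0], [0, 0, 0], [0, 0, 0]]}}

```text
time: 16.05
eef_pos: [0.5544, -0.0193, 0.1169]
tcp_rot: [0.321, 0.332, -0.617, 0.637]
contact_force: [-1.0, -0.9, 5.9]
opening: -0.004
```

```bash
python3 - <<'E'
from h import *
st()
E
```

```text
t 16.05 F [-0.0018 -0.0633  0.1169] W [ 0.5544 -0.0193  0.1169] err [-1.04 -0.86  5.88] q [ 0.04  0.23  1.96 -0.71  1.08  0.4 ] open -0.0 xF [-0.002 -0.574 -0.819]
```

{"op": "play_rows", "data": {"claw": [255, 255, 255], "travel": [[0.0005, 0, -0.0005], [0.0015, 0, -0.001], [0.0015, 0, -0.001]], "dr": [[0, 0, 0], [0, 0, 0], [0, 0, 0]]}}

```text
time: 16.35
eef_pos: [0.5545, -0.0193, 0.1168]
tcp_rot: [0.32, 0.331, -0.618, 0.637]
contact_force: [-3.1, 0.4, 8.9]
opening: -0.0
```

```bash
python3 - <<'E'
from h import *
st()
show([rel((0,-.0,.30),np.radians(-35))])
E
```

```text
t 16.35 F [-0.0018 -0.0632  0.1168] W [ 0.5545 -0.0193  0.1168] err [-3.13  0.35  8.86] q [ 0.04  0.23  1.96 -0.71  1.08  0.4 ] open -0.0 xF [-0.003 -0.576 -0.818]
travel [[-0.186, 0.001, 0.054]]
dr [[-0.003, 0.003, 0.003]]
```

Cover is on its stop (force rises, no motion). Retreat straight up, gently at first.

{"op": "play_rows", "data": {"claw": [255, 255, 255, 255, 255, 255, 255, 255, 255, 255, 255, 255], "travel": [[-0.004, 0, 0.003], [-0.012, 0, 0.008], [-0.03, 0, 0.02], [-0.055, 0, 0.035], [-0.08, 0, 0.05], [-0.11, 0, 0.06], [-0.14, 0, 0.07], [-0.17, 0, 0.08], [-0.2, 0, 0.09], [-0.22, 0, 0.1], [-0.22, 0, 0.1], [-0.22, 0, 0.1]], "dr": [[0, 0, 0], [0, 0, 0], [0, 0, 0], [0, 0, 0], [0, 0, 0], [0, 0, 0], [0, 0, 0], [0, 0, 0], [0, 0, 0], [0, 0, 0], [0, 0, 0], [0, 0, 0]]}}

```text
time: 17.55
eef_pos: [0.553, 0.0259, 0.3535]
tcp_rot: [0.321, 0.331, -0.618, 0.637]
contact_force: [-0.6, -0.1, -0.5]
opening: -0.001
```

```bash
python3 - <<'E'
from fit import *
from ov import overlay
import pickle
st()
D={n:cam(n) for n in ("side","scene")}
overlay(D["side"],"pics/s9.png",0,0,(255,60,455,275),2.7); save(D["scene"],"pics/c9.png",(225,115,465,335),2.7)
angles(D)
D0=pickle.load(open("d0.pkl","rb"))
for n in ("side","scene"):
    P=allpts(D[n]);F=W2F(P.reshape(-1,3));w=P.reshape(-1,3)
    m=(w[:,2]>.008)&(w[:,2]<.13)&(w[:,0]>.25)&(w[:,0]<.9)&(w[:,1]>-.35)&(w[:,1]<.45)&((abs(F[:,0])>.13)|(abs(F[:,1])>.105))
    im=np.zeros((160,130),np.uint8);q=w[m];ij=((q[:,:2]-[.25,-.35])/.005).astype(int);im[ij[:,1],ij[:,0]]=1
    k,l,s_,c=cv2.connectedComponentsWithStats(cv2.dilate(im,np.ones((3,3))))
    for i in range(1,k):
        g=l[ij[:,1],ij[:,0]]==i
        if g.sum()>15: print(n,g.sum(),q[g].min(0).round(3),q[g].max(0).round(3))
E
```

```text
t 17.55 F [-0.0016 -0.018   0.3535] W [0.553  0.0259 0.3535] err [-0.64 -0.12 -0.51] q [ 0.12  0.01  1.74 -0.61  1.47  0.18] open -0.0 xF [-0.003 -0.575 -0.818]
side green 2360 c [-0.0069 -0.0212  0.1127] n [ 0.001  0.002 -1.   ] rms 0.0012 ang from z in yz 3.14 zmax 0.116
scene green 4355 c [0.0105 0.0076 0.1153] n [-0.002 -0.    -1.   ] rms 0.0014 ang from z in yz -3.141 zmax 0.118
side 1421 [ 0.411 -0.203  0.008] [ 0.522 -0.115  0.045]
side 592 [ 0.574 -0.191  0.008] [ 0.722 -0.139  0.025]
side 181 [ 0.442 -0.073  0.011] [ 0.674 -0.057  0.115]
side 91 [0.379 0.257 0.008] [0.448 0.315 0.016]
side 217 [0.61  0.271 0.034] [0.651 0.31  0.107]
scene 1082 [ 0.406 -0.197  0.008] [ 0.528 -0.113  0.049]
scene 520 [ 0.571 -0.188  0.008] [ 0.722 -0.128  0.03 ]
scene 30 [0.606 0.152 0.008] [0.661 0.156 0.069]
scene 363 [0.354 0.253 0.008] [0.51  0.326 0.02 ]
scene 444 [0.616 0.28  0.008] [0.653 0.322 0.112]
```

View pics/s9.png

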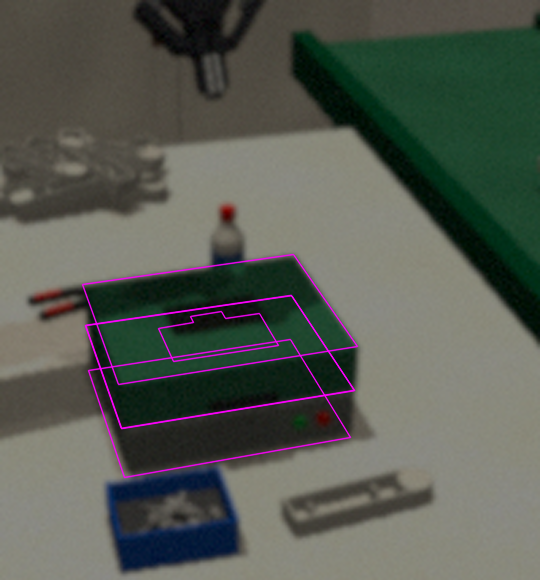

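View pics/c9.png

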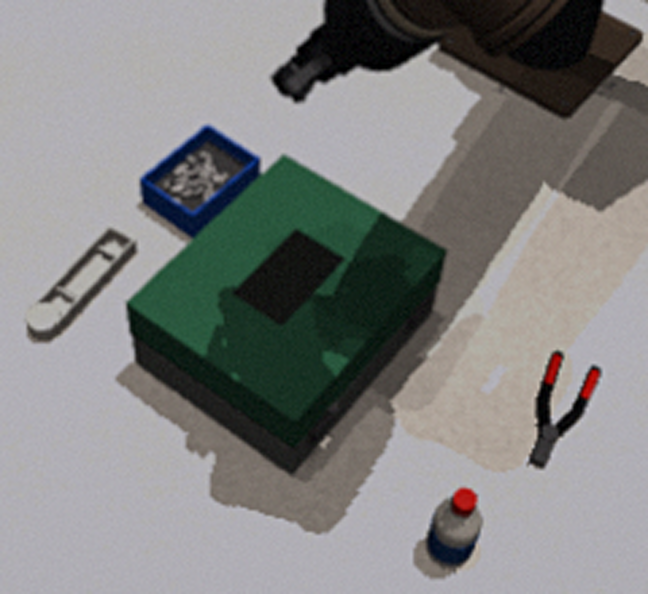

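The cover is shut flush with the model overlay (top plane level at z ≈ 0.113–0.115), the surrounding items have not moved, and the gripper is 0.24 m above the cover. I'm handing it in.

```bash
python3 -c "
from plant import ctrl
print(ctrl.sign_off())"
```

```text
the job is handed in; nothing more can be done
None
```

I folded the orange flap flat onto the shell, then pushed the green cover down until it was fully shut. I used only the shut fingertips, and the job was handed in at about 17.6 s of the 58 s allowed.

- **Flap:** it measured within about 0.015 rad of flat from both cameras after I let go. It came to rest on the shell at about 5 N.
- **Cover:** it moved steadily down from about 1.84 rad with no slam; I saw 2 to 5 N at each check on the way. At the end, about 9 N of pressing moved it no further. With the arm clear, its top plane measured 0.00 rad from both cameras, at z = 113 to 115 mm against a nominal 112, within calibration error.
- **Surroundings:** the tub, spare shell and bottle measured within about 5 mm of where they started, apart from a few noisy edge readings. The cutters' outline was noisier: one edge reading differed by 25 mm, but they looked unmoved in the pictures.
- **Shell:** the closed cover hides it, so I could not check it at the end. It was in its nest under the flat flap in the last pictures before closing.
- **Robot:** the gripper finished about 0.24 m above the cover, with no contact force beyond sensor noise.

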